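# Snap down the caps along a bent cable channel

## Task

Close the cable channel on the plywood board: starting at the end with the round junction box, follow the row of seven saddle-shaped snap-in caps round the bend with closed fingertips, pressing each one lightly all the way down in turn, without skipping ahead, until the whole row is home. Do not pull any cap up, do not lean hard on anything, leave the tools and other loose things where they are, and take the hand away at the end.

Things in the scene. Friction and masses are not known exactly. Their poses are not given: they have to be found in the camera images.
- board: Plywood mounting board, 270 x 470 mm, 12 mm thick, fixed flat on the bench. Origin: centre of its underside, at bench height; x along the short side, y along the long side, z up. It carries a grey plastic cable channel that bends through 90 degrees, 44 mm wide over its walls, wall tops 52 mm above the bench, and above the walls a row of seven white snap-in caps at 50 mm pitch.
- junction: Round grey plastic junction box, 66 mm diameter, 42 mm high, on the board (top 54 mm above the bench), standing just off one end of the channel: the row of caps starts here. It may stand at either end: its centre is 60 mm from the middle of the nearest cap, which is cap 1 or cap 7, and that cap is the first. Origin: centre of its underside.
- gland: Small round grey cable gland, 32 mm diameter foot, 30 mm high, on the board off the other end of the channel. Origin: centre of its underside.
- cap1_top (a point): Middle of the flat top of cap 1 of 7 (white), moves with it; x axis along the channel towards cap 7, z up. Each cap is a saddle 44 mm along the channel and 40 mm across: a 10 mm long flat top and two 17 mm ramps falling 8 mm fore and aft, so that fingertips can slide from one cap onto the next. Its flat top is 70 mm above the bench at joint value 0, 63 mm when bottomed.
- cap2_top (a point): Middle of the flat top of cap 2 of 7 (white), moves with it; x axis along the channel towards cap 7, z up.
- cap3_top (a point): Middle of the flat top of cap 3 of 7 (white), moves with it; x axis along the channel towards cap 7, z up.
- cap4_top (a point): Middle of the flat top of cap 4 of 7 (white), moves with it; x axis along the channel towards cap 7, z up.
- cap5_top (a point): Middle of the flat top of cap 5 of 7 (white), moves with it; x axis along the channel towards cap 7, z up.
- cap6_top (a point): Middle of the flat top of cap 6 of 7 (white), moves with it; x axis along the channel towards cap 7, z up.
- cap7_top (a point): Middle of the flat top of cap 7 of 7 (white), moves with it; x axis along the channel towards cap 7, z up.
- cap1 (a joint): How far cap 1 is pressed down, m: starts between 0 and 0.0015 (standing proud), 0.007 bottomed on the walls; negative when pulled up. A stiff snap fit: it slides down under about 3 N and stays where it is left, no spring; once bottomed, the channel on its rubber mounts gives about 1 mm per 8 N beyond the first 5 N and springs back. Home is deeper than 0.0042.
- cap2 (a joint): How far cap 2 is pressed down, m; as cap 1.
- cap3 (a joint): How far cap 3 is pressed down, m; as cap 1.
- cap4 (a joint): How far cap 4 is pressed down, m; as cap 1.
- cap5 (a joint): How far cap 5 is pressed down, m; as cap 1.
- cap6 (a joint): How far cap 6 is pressed down, m; as cap 1.
- cap7 (a joint): How far cap 7 is pressed down, m; as cap 1.
- driver: Screwdriver, 150 mm, lying on the board inside the bend; leave alone.
- tape: Roll of black tape lying flat on the board inside the bend, 48 mm diameter, 18 mm high; leave alone.
- screws: Small clear jar of screws with a steel cap, 42 mm diameter, 50 mm high, on the board; leave alone. Origin: underside centre.
- tapemeasure: Black tape measure, 45 x 55 x 30 mm, on the board; leave alone.
- mug: White mug, 90 mm high, on the bench to the left; leave alone.
- wrench: Steel wrench lying on the bench to the right; leave alone.
- oil: Grey plastic bottle, 56 mm diameter, 160 mm high, on the bench to the right; leave alone.

How it is judged (in metres and radians):
At the end, for the whole second after the job is handed in: All seven caps are pressed down by more than 4.2 mm of their 7 mm travel, and every loose thing is within 20 mm of where it started (value of joint each of cap1, cap2, cap3, cap4, cap5, cap6, cap7 above 0.0042 m and distance of each of driver, tape, screws, tapemeasure, mug, wrench, oil from where it was at the start of the episode below 0.02 m); the robot touches nothing.
It fails at once if a cap is pressed home (over 4.2 mm) while the one before it, counted from the junction box, is less than 3 mm down ((horizontal distance between junction and cap1_top below 0.12 m and ((value of joint cap2 above 0.0042 m and value of joint cap1 below 0.003 m) or (value of joint cap3 above 0.0042 m and value of joint cap2 below 0.003 m) or (value of joint cap4 above 0.0042 m and value of joint cap3 below 0.003 m) or (value of joint cap5 above 0.0042 m and value of joint cap4 below 0.003 m) or (value of joint cap6 above 0.0042 m and value of joint cap5 below 0.003 m) or (value of joint cap7 above 0.0042 m and value of joint cap6 below 0.003 m))) or (not (horizontal distance between junction and cap1_top below 0.12 m) and ((value of joint cap1 above 0.0042 m and value of joint cap2 below 0.003 m) or (value of joint cap2 above 0.0042 m and value of joint cap3 below 0.003 m) or (value of joint cap3 above 0.0042 m and value of joint cap4 below 0.003 m) or (value of joint cap4 above 0.0042 m and value of joint cap5 below 0.003 m) or (value of joint cap5 above 0.0042 m and value of joint cap6 below 0.003 m) or (value of joint cap6 above 0.0042 m and value of joint cap7 below 0.003 m)))).
It fails at once if a cap is pulled up more than 3 mm above its as-built height (joint value below -0.003) (value of joint any of cap1, cap2, cap3, cap4, cap5, cap6, cap7 below -0.003 m).
It fails at once if the robot leans on the board, channel or caps with more than 35 N (contact force between any of the fingers, the arm and board above 35 N).
It fails at once if the robot leans on the junction box or gland with more than 35 N (contact force between any of the fingers, the arm and junction above 35 N or contact force between any of the fingers, the arm and gland above 35 N).
It fails at once if a loose thing is moved more than 20 mm from its start (distance of any of driver, tape, screws, tapemeasure, mug, wrench, oil from where it was at the start of the episode above 0.02 m).
It also fails if it takes over 45 s, if anything falls off the work surface, if the arm or the gripper's body presses on something with over 40 N, if the wrist force passes 120 N, or if a joint passes its speed limit or range.

## Robot

A 7-joint arm with a two-finger parallel gripper is mounted at the origin on the work surface. World frame = base frame: x ahead of the robot, y to its left, z up, the work surface at z = 0. Lengths are in mm, angles in rad, forces in N, time in s.
With the tool pointing down it reaches from about 400 to 900 mm from the base axis. Payload 5.6 kg.
Tool frame: the origin (TCP) lies where the fingers leave the gripper's body, on its centre line; the fingertips stand 88 mm ahead of it and the grasp point (between the pads) lies 69 mm ahead of it (arm.tcp_to_grasp is the distance from the TCP to the grasp point, in mm); z points along the fingers, y is the line along which they close (so a half turn about z gives the same grasp; the last joint's range is limited). The gripper opens to 92 mm and grips with 3 to 60 N. Pads are 20 mm wide; open, the fingers measure 128 mm over their backs; the gripper's body (75 mm by 189 mm) begins 69 mm behind the grasp point.
Start: joints at [-1.339, 0.468, -0.012, 1.603, 0.006, 1.071, -0.056], TCP at [176.418, 625.606, 302.692] pointing down, gripper open.
Joint ranges: [-2.53, 2.53], [-0.31, 2.02], [-1.57, 1.55], [0.28, 2.44], [-1.29, 4.43], [0.15, 1.84], [-2.92, 2.92]. Speed limits (rad/s): [2.57, 2.57, 3.14, 3.14, 3.14, 3.14, 3.14].

## Interface

Orientations are given as a rotation vector (axis times angle).
In Python, from rig import arm gives the robot as it stands.
- The arm moves only by the tool drive_tool, never from a script. Its argument "increments" is a list of rows, each a list of 5 numbers: the opening in per cent of the stroke, from 0 (shut) to 100 (fully open), then the shift along the world's x, y, z in m, then the turn about the world's z in rad. In form: [[hand, x, y, z, roll], ...]. A call has 1 to 12 rows; each row shifts and turns the commanded pose from where the row before left it; what a row does not reach is not made up. A row lasts 1/8 s, in which the tool goes at most 62.5 mm and 10.7 degrees, less where a joint would pass 70% of its speed; a pose out of reach is approached as far as the arm can. A call is refused whole if a number of a shift passes 0.0625 or a number of a turn 0.188, either way. A call with a gripper value outside its range is refused whole. The fingers move at their own pace and stop on an object; "squeeze" is the grip in N (left out, the last holds). Time passes only in rows, so rows that do not move let the fingers close. It gives the time, the measured TCP pose, the force, the opening and the grip force at its end, in the units of the state.
- arm.get_state(): the state, without advancing time (a new reading comes with each control period).
- arm.get_image(name): name is "scene" or "top" or "wrist"; returns the picture (400x640x3 uint8, red, green, blue); there is no depth.
- arm.camera_model(name): a dict with "fovy" (degrees; the focal length in pixels is half the picture's height over the tangent of half this angle, whatever the lens; pixels are square), "cx", "cy" (the principal point, pixels), "pose" (4x4, takes a point from camera to world coordinates). Camera axes: x right, y down, z forward; pixel columns grow to the right and rows downward; lengths in mm; the calibration is good to about 2 mm. A picture is of the moment at which its call begins: read the wrist's pose just before it. camera_model takes no time and is no camera call; for the wrist camera it gives the pose at the moment of the call.
- arm.finish_job(): hands the job in; it is judged then, once.
The state is a dict: "t": time; "joint_pos": joint angles; "dq": joint speeds; "joint_torque": joint torques, N m; "ee_pos": TCP position; "tcp_rot": TCP orientation; "force": force on the tool from outside, world axes, zero at the start; "torque": the same for the moment, N m; "opening": opening from 0.0 (shut) to 1.0 (fully open); "grasp_force": force on a finger pad.
Only numpy, scipy, OpenCV 4.12 (cv2) and the standard library are available. Lean on these libraries where they do the work, as an engineer would, in place of code of your own. Each camera call takes 0.05 s, during which the arm holds its last target. There are 200 camera calls.

## Working session

There is one attempt and no reset: what is moved stays moved. The work goes in short steps, Python scripts to look and compute and a tool call to move; the robot and the scene stay as the last step left them, time stands still between calls to the robot, and variables do not carry over. Pictures are saved under pics/ and viewed, at most 10 in all, crops included, and the job is handed in when it is done.

Besides the shell and the picture viewer there is one more tool, called as name(argument=value, ...) on one line, values as JSON. drive_tool: Moves the arm, as the interface text tells. Its arguments: {"type":"object","properties":{"increments":{"type":"array","items":{"type":"array","items":{"type":"number"}}},"squeeze":{"type":"number"}},"required":["increments"]}

```bash
mkdir -p pics; python3 - <<'E'
from rig import arm
import cv2
for n in("top","scene"):
    im=arm.get_image(n); cv2.imwrite(f"pics/{n}0.png",im[:,:,::-1])
    m=arm.camera_model(n); print(n,m["fovy"],m["cx"],m["cy"],m["pose"])
s=arm.get_state(); print(s)
E
```

```text
top 56.70058152187389 311.7194343520584 201.96003241154295 [[-5.61714862e-02 -9.77069830e-01  2.05376024e-01  4.02629203e+02]
 [-9.98411086e-01  5.58926532e-02 -7.16349160e-03 -1.71652240e+01]
 [-4.47977938e-03 -2.05452083e-01 -9.78656923e-01  1.06038798e+03]
 [ 0.00000000e+00  0.00000000e+00  0.00000000e+00  1.00000000e+00]]
scene 53.74146411892826 323.3986189466179 200.07898650065107 [[-6.89640850e-02  7.77132005e-01 -6.25547601e-01  1.27193255e+03]
 [ 9.97565490e-01  4.72161181e-02 -5.13198910e-02  2.80652043e+01]
 [-1.03464004e-02 -6.27563929e-01 -7.78496286e-01  9.29262098e+02]
 [ 0.00000000e+00  0.00000000e+00  0.00000000e+00  1.00000000e+00]]
{'t': 0.1, 'joint_pos': array([-1.33900737,  0.46829174, -0.01161249,  1.60351759,  0.00595556,
        1.07136167, -0.05630054]), 'dq': array([-0.00044416, -0.00114795, -0.00085431, -0.00311436,  0.00186268,
        0.00051255,  0.00035633]), 'joint_torque': array([ 5.98499100e-04, -5.21648633e+01, -1.24275964e-02, -2.44370627e+01,
       -5.67530806e-02,  1.40890433e-02,  6.02336195e-05]), 'ee_pos': array([176.31252831, 625.24355954, 301.8395335 ]), 'tcp_rot': array([-4.30382032e-01, -3.11182797e+00,  2.41445835e-03]), 'force': array([-0.22542732,  0.23362807,  0.51337423]), 'torque': array([ 0.01134531, -0.01000015,  0.0297106 ]), 'grasp_force': 0.0, 'opening': 1.0034371386187422}
```

View pics/top0.png

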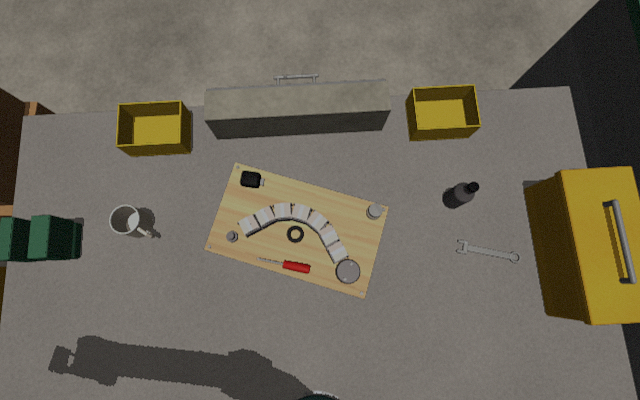

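View pics/scene0.png

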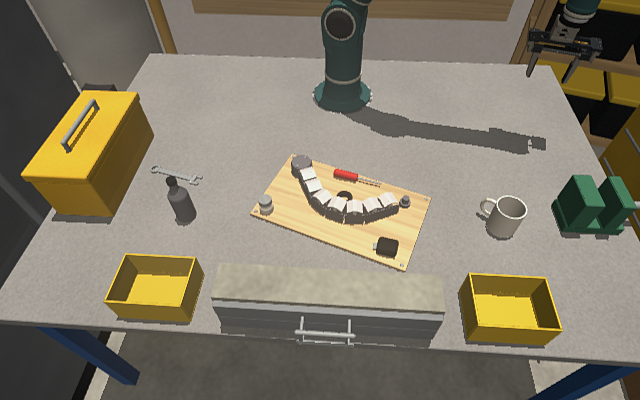

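The top view shows the board at about (205–388, 163–298). The junction box is at (347,271), the gland is at (232,237), and the arc of caps runs from (338,250) to (248,226). I'll zoom in to measure.

```bash
python3 - <<'E'
import cv2
im=cv2.imread("pics/top0.png")[190:290,225:365]
cv2.imwrite("pics/z.png",cv2.resize(im,None,fx=5.7,fy=5.7,interpolation=cv2.INTER_CUBIC))
E
```

```text
(no output)
```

View pics/z.png

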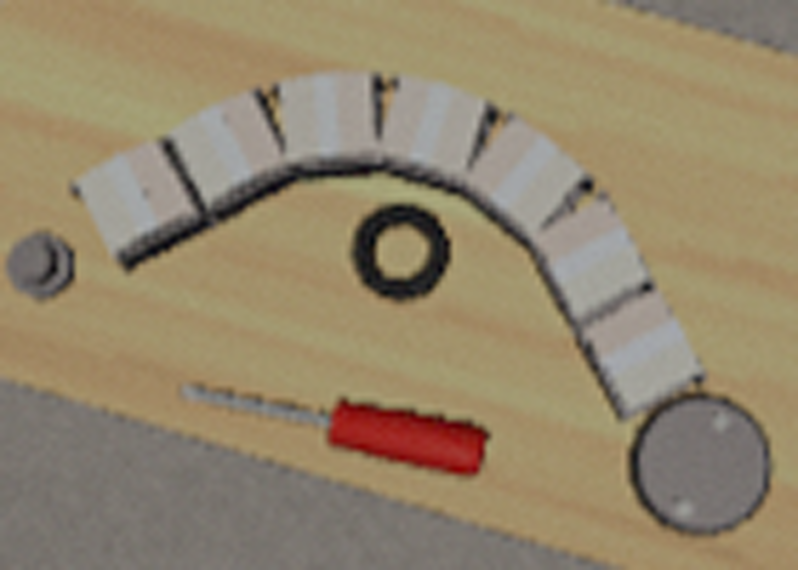

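```bash
cat >h.py <<'E'
import numpy as np
def ray(m,u,v,z):
    f=200/np.tan(np.radians(m["fovy"]/2)); P=m["pose"]
    d=P[:3,:3]@[(u-m["cx"])/f,(v-m["cy"])/f,1]; o=P[:3,3]
    return o+d*(z-o[2])/d[2]
E
python3 - <<'E'
from rig import arm
from h import *
m=arm.camera_model("top")
Z=np.array([(644,354),(600,267),(534,183),(433,122),(328,115),(228,155),(138,200)])
un=lambda p:(np.array(p)+.5)/5.7-.5+[225,190]
P=np.array([ray(m,*un(p),69.5) for p in Z])
print(P.round(1)); d=np.diff(P,axis=0)[:,:2]; print(np.linalg.norm(d,axis=1).round(1), np.degrees(np.arctan2(d[:,1],d[:,0])).round(1))
J=ray(m,*un((702,464)),54); print("J",J,np.linalg.norm((J-P[0])[:2]))
G=ray(m,*un((38,265)),36);print("G",G)
for c in [(388,206),(236,163),(206,248),(364,298)]: print(ray(m,*c,12).round())
E
```

```text
[[471.9 -85.4  69.5]
 [513.6 -67.6  69.5]
 [555.2 -39.   69.5]
 [587.3   7.3  69.5]
 [593.5  57.2  69.5]
 [576.9 105.4  69.5]
 [557.7 148.6  69.5]]
[45.3 50.5 56.3 50.3 51.  47.3] [ 23.1  34.5  55.3  82.9 109.  113.9]
J [ 420.38432859 -109.94833651   54.        ] 57.069618297611285
G [533.82023434 203.54468765  36.        ]
[ 598. -244.   12.]
[753. 192.  12.]
[507. 280.  12.]
[ 346. -153.   12.]
```

```bash
python3 - <<'E'
from h import *
from scipy.optimize import least_squares
P=np.array([[471.9,-85.4],[513.6,-67.6],[555.2,-39.],[587.3,7.3],[593.5,57.2],[576.9,105.4],[557.7,148.6]])
J=[420.4,-109.9]
def model(q,ex=60):
    x,y,th,R=q; out=[]
    for s in [-150-ex,-150,-100,-50,0,50,100,150]:
        a=np.clip(s,-R*np.pi/4,R*np.pi/4); e=s-a; ph=a/R
        p=np.array([R*np.sin(ph),R*(1-np.cos(ph))])+e*np.array([np.cos(ph),np.sin(ph)])
        c,S=np.cos(th),np.sin(th); out.append([x+c*p[0]-S*p[1],y+S*p[0]+c*p[1],th+ph])
    return np.array(out)
f=lambda q:(model(q)[:,:2]-np.vstack([J,P])).ravel()
r=least_squares(f,[587,7,1.2,104],loss="soft_l1",f_scale=3)
print(r.x); print(model(r.x).round(3)); print(f(r.x).reshape(-1,2).round(1))
E
```

```text
[584.21786217   6.48528243   1.22233776 122.59262302]
[[ 4.17838e+02 -1.10852e+02  4.37000e-01]
 [ 4.72201e+02 -8.54620e+01  4.37000e-01]
 [ 5.17504e+02 -6.43030e+01  4.37000e-01]
 [ 5.58163e+02 -3.57840e+01  8.14000e-01]
 [ 5.84218e+02  6.48500e+00  1.22200e+00]
 [ 5.91369e+02  5.56220e+01  1.63000e+00]
 [ 5.78496e+02  1.03589e+02  2.00800e+00]
 [ 5.57337e+02  1.48891e+02  2.00800e+00]]
[[-2.6 -1. ]
 [ 0.3 -0.1]
 [ 3.9  3.3]
 [ 3.   3.2]
 [-3.1 -0.8]
 [-2.1 -1.6]
 [ 1.6 -1.8]
 [-0.4  0.3]]
```

drive_tool(increments=[[0,0.03,-0.05,0,0],[0,0.03,-0.05,0,0],[0,0.03,-0.05,0,0],[0,0.03,-0.05,0,0],[0,0.03,-0.05,0,0],[0,0.03,-0.05,0,0],[0,0.03,-0.05,0,0],[0,0.03,-0.05,0,0],[0,0.03,-0.05,0,0],[0,0.03,-0.05,0,0],[0,0.03,-0.05,0,0],[0,0.0,0,0,0]], squeeze=5)

```text
t: 1.6
ee_pos: [507.9, 71.0, 302.6]
tcp_rot: [0.443, 3.109, -0.003]
force: [-0.4, 0.7, -0.4]
opening: 0.004
grasp_force: 0.0
```

```bash
python3 - <<'E'
from rig import arm
import cv2,pickle
s=arm.get_state(); m=arm.camera_model("wrist"); im=arm.get_image("wrist")
cv2.imwrite("pics/w1.png",im[:,:,::-1]); pickle.dump(m,open("w1.pkl","wb"))
print(s["t"],s["ee_pos"],s["tcp_rot"],s["force"],s["opening"]); print(m["pose"].round(2))
E
```

```text
1.6 [507.85620819  70.95858468 302.60631445] [ 4.43292591e-01  3.10921223e+00 -2.77219795e-03] [-0.43373043  0.66248616 -0.43349254] 0.0037263421270854673
[[ 2.8000e-01  9.3000e-01  2.4000e-01  4.4032e+02]
 [ 9.6000e-01 -2.7000e-01 -7.0000e-02  9.1080e+01]
 [-0.0000e+00  2.6000e-01 -9.7000e-01  3.8478e+02]
 [ 0.0000e+00  0.0000e+00  0.0000e+00  1.0000e+00]]
```

View pics/w1.png

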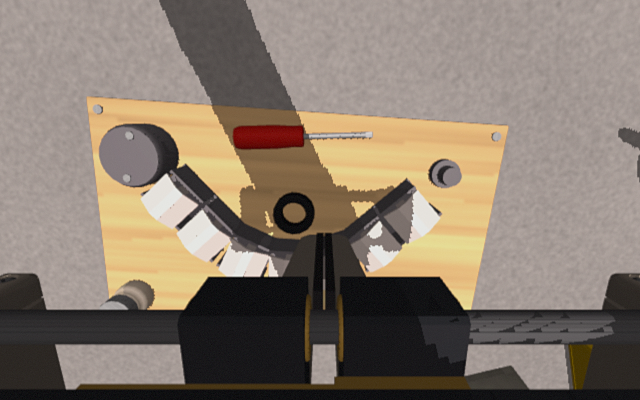

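Wrist view: the junction box is at (138,155), the gland at (445,173) and the caps are partly hidden by the fingers. I'll back off for a clear view.

drive_tool(increments=[[0,-0.04,-0.02,0.03,0],[0,-0.04,-0.02,0.03,0],[0,-0.02,-0.01,0.02,0],[0,0,0,0,0]])

```text
t: 2.15
ee_pos: [405.6, 26.5, 384.0]
tcp_rot: [0.427, 3.109, 0.004]
force: [-0.1, 0.2, 0.5]
opening: 0.009
grasp_force: 0.0
```

```bash
python3 - <<'E'
from rig import arm
import cv2,pickle
s=arm.get_state(); m=arm.camera_model("wrist"); im=arm.get_image("wrist")
cv2.imwrite("pics/w2.png",cv2.resize(im[80:330,80:560,::-1].copy(),None,fx=1.66,fy=1.66,interpolation=cv2.INTER_CUBIC)); pickle.dump(m,open("w2.pkl","wb"))
print(s["t"],s["ee_pos"],s["force"])
E
```

```text
2.15 [405.63901806  26.4543248  384.0115196 ] [-0.11329779  0.22368677  0.47612932]
```

View pics/w2.png

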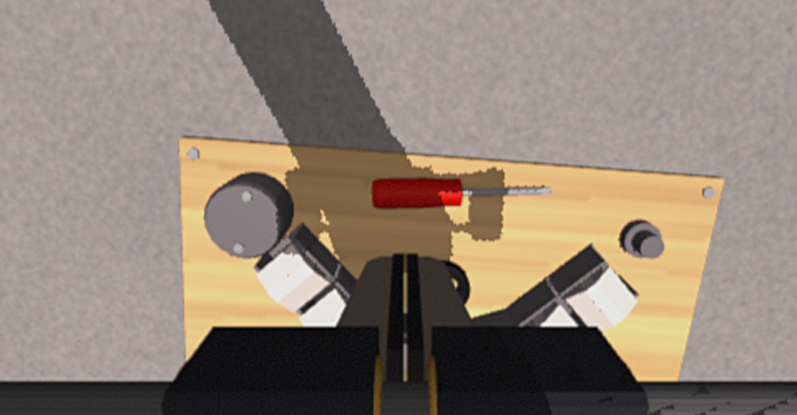

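That went the wrong way: image up is −x. I'll move to +x.

drive_tool(increments=[[0,0.05,0,0,0],[0,0.05,0,0,0],[0,0.05,0,0,0],[0,0.05,0,0,0],[0,0.02,0,0,0],[0,0,0,0,0],[0,0,0,0,0]])

```text
t: 3.08
ee_pos: [625.8, 26.4, 381.3]
tcp_rot: [-0.429, -3.11, 0.001]
force: [0.3, -0.1, -0.1]
opening: 0.005
grasp_force: 0.0
```

```bash
python3 - <<'E'
from rig import arm
import cv2,pickle
s=arm.get_state(); m=arm.camera_model("wrist"); im=arm.get_image("wrist")
cv2.imwrite("pics/w3f.png",im[:,:,::-1])
cv2.imwrite("pics/w3.png",cv2.resize(im[0:250,120:520,::-1].copy(),None,fx=2,fy=2,interpolation=cv2.INTER_CUBIC)); pickle.dump(m,open("w3.pkl","wb"))
print(s["t"],s["ee_pos"],s["force"])
E
```

```text
3.075 [625.82845447  26.39747713 381.31271992] [ 0.29432094 -0.07054854 -0.12220726]
```

View pics/w3.png

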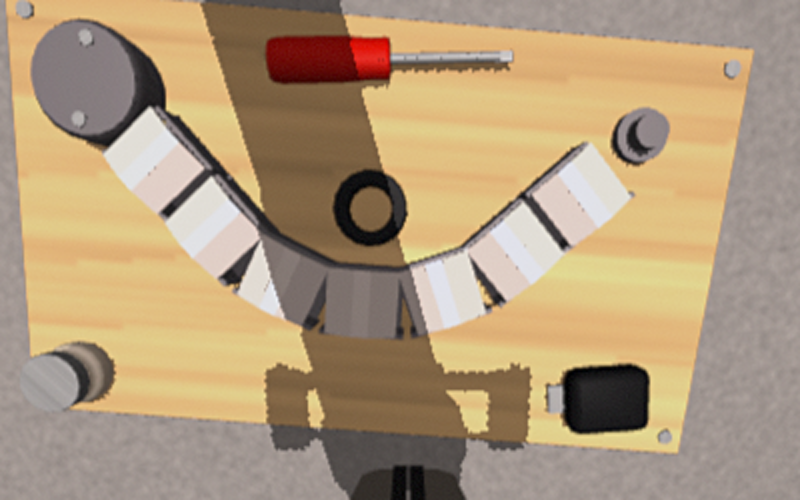

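```bash
cat > fit.py <<'E'
import pickle
from h import *
from scipy.optimize import least_squares
m=pickle.load(open("w3.pkl","rb"))
un=lambda p:(np.array(p)+.5)/2-.5+[120,0]
Z=[(157,160),(214,227),(283,279),(363,300),(446,290),(515,248),(579,194)]
P=np.array([ray(m,*un(p),69.) for p in Z])[:,:2]
J=ray(m,*un((83,79)),54)[:2]
G=ray(m,*un((645,132)),42)[:2]
print(P.round(1),J,G); print(np.linalg.norm(np.diff(np.vstack([J,P]),axis=0),axis=1).round(1))
def model(q):
    x,y,th,R=q; out=[]
    for s in [-210,-150,-100,-50,0,50,100,150]:
        a=np.clip(s,-R*np.pi/4,R*np.pi/4); e=s-a; ph=a/R
        p=np.array([R*np.sin(ph),R*(1-np.cos(ph))])+e*np.array([np.cos(ph),np.sin(ph)])
        c,S=np.cos(th),np.sin(th); out.append([x+c*p[0]-S*p[1],y+S*p[0]+c*p[1],th+ph])
    return np.array(out)
f=lambda q:(model(q)[:,:2]-np.vstack([J,P])).ravel()
r=least_squares(f,[587,7,1.2,104],loss="soft_l1",f_scale=3)
print(r.x); print(model(r.x).round(3)); print(f(r.x).reshape(-1,2).round(1))
E
python3 fit.py
```

```text
[[477.1 -80.5]
 [520.7 -61.8]
 [560.1 -32.3]
 [584.9  10.3]
 [592.7  60. ]
 [580.  105.6]
 [560.4 148.3]] [ 421.3273325  -110.49008346] [536.28505791 201.12781042]
[63.3 47.5 49.2 49.3 50.3 47.3 47. ]
[586.39452978   9.681191     1.23007147 124.22531839]
[[ 4.21248e+02 -1.09316e+02  4.45000e-01]
 [ 4.75413e+02 -8.35060e+01  4.45000e-01]
 [ 5.20551e+02 -6.19980e+01  4.45000e-01]
 [ 5.60777e+02 -3.28650e+01  8.28000e-01]
 [ 5.86395e+02  9.68100e+00  1.23000e+00]
 [ 5.93299e+02  5.88620e+01  1.63300e+00]
 [ 5.80408e+02  1.06828e+02  2.01500e+00]
 [ 5.58900e+02  1.51965e+02  2.01500e+00]]
[[-0.1  1.2]
 [-1.7 -3. ]
 [-0.1 -0.2]
 [ 0.7 -0.6]
 [ 1.5 -0.6]
 [ 0.6 -1.2]
 [ 0.4  1.3]
 [-1.5  3.7]]
```

The layout agrees with the model (50 mm pitch, residuals up to 4 mm), so cap A next to the junction box is first. Now moving above it.

drive_tool(increments=[[0,-0.03,-0.022,-0.03,0],[0,-0.03,-0.022,-0.03,0],[0,-0.03,-0.022,-0.03,0],[0,-0.03,-0.022,-0.03,0],[0,-0.03,-0.022,-0.03,0],[0,0,0,-0.03,0],[0,0,0,-0.02,0],[0,0,0,0,0],[0,0,0,0,0]])

```text
t: 4.25
ee_pos: [476.7, -84.3, 183.6]
tcp_rot: [0.43, 3.111, 0.001]
force: [-0.1, -0.3, 0.7]
opening: 0.003
grasp_force: 0.0
```

drive_tool(increments=[[0,-0.001,0.001,-0.016,0],[0,0,0,-0.005,0],[0,0,0,-0.004,0],[0,0,0,-0.003,0],[0,0,0,0,0]])

```text
t: 4.88
ee_pos: [475.4, -83.5, 154.5]
tcp_rot: [0.431, 3.112, -0.0]
force: [0.1, -0.1, -0.9]
opening: 0.002
grasp_force: 0.0
```

drive_tool(increments=[[0,0,0,-0.001,0],[0,0,0,-0.001,0],[0,0,0,0,0]])

```text
t: 5.25
ee_pos: [475.6, -83.5, 152.8]
tcp_rot: [0.43, 3.111, -0.0]
force: [-0.1, -0.0, 1.4]
opening: 0.003
grasp_force: 0.9
```

```bash
python3 - <<'E'
from rig import arm
import cv2
s=arm.get_state(); print(s["ee_pos"],s["force"])
im=arm.get_image("wrist"); cv2.imwrite("pics/w4.png",im[:,:,::-1])
E
```

```text
[475.60061089 -83.48533668 152.80950528] [-0.09741961 -0.014566    1.43029292]
```

View pics/w4.png

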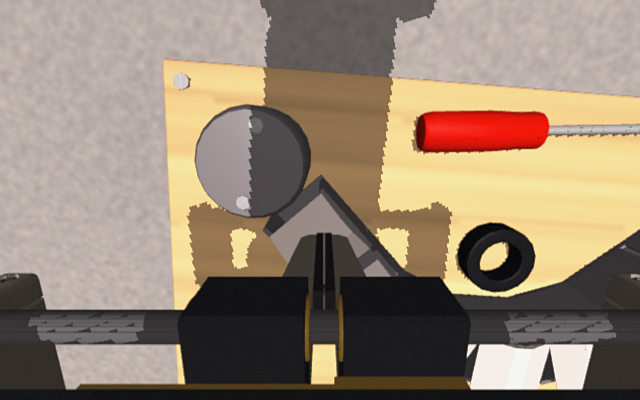

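The tip is on the middle of cap A. I'll press on in small steps until the force rises.

drive_tool(increments=[[0,0,0,-0.001,0],[0,0,0,0,0]])

```text
t: 5.55
ee_pos: [475.6, -83.5, 151.7]
tcp_rot: [0.43, 3.111, -0.0]
force: [-0.1, -0.0, 2.2]
opening: 0.007
grasp_force: 0.9
```

drive_tool(increments=[[0,0,0,-0.001,0],[0,0,0,0,0]])

```text
t: 5.8
ee_pos: [475.6, -83.5, 151.1]
tcp_rot: [0.43, 3.112, 0.0]
force: [-2.0, 0.1, 8.7]
opening: 0.004
grasp_force: 3.9
```

drive_tool(increments=[[0,0,0,-0.001,0],[0,0,0,0,0]])

```text
t: 6.05
ee_pos: [475.7, -83.5, 150.5]
tcp_rot: [0.431, 3.111, 0.001]
force: [-2.9, -0.5, 12.8]
opening: 0.005
grasp_force: 6.2
```

Cap A bottomed at TCP z ≈ 151.3, as expected. Now cap B: lift, hop, press.

drive_tool(increments=[[0,0,0,0.018,0],[0,0.045,0.0215,0,0],[0,0,0,0,0],[0,0,0,-0.008,0],[0,0,0,-0.004,0],[0,0,0,-0.003,0],[0,0,0,-0.001,0],[0,0,0,0,0]])

```text
t: 7.05
ee_pos: [520.0, -62.2, 151.6]
tcp_rot: [-0.431, -3.111, 0.0]
force: [0.4, -0.6, -0.1]
opening: 0.005
grasp_force: 0.0
```

drive_tool(increments=[[0,0,0,-0.001,0],[0,0,0,0,0]])

```text
t: 7.3
ee_pos: [520.2, -62.2, 151.2]
tcp_rot: [-0.431, -3.112, -0.0]
force: [-2.7, 1.0, 7.5]
opening: 0.003
grasp_force: 3.9
```

drive_tool(increments=[[0,0,0,-0.001,0],[0,0,0,0,0]])

```text
t: 7.55
ee_pos: [520.2, -62.3, 150.6]
tcp_rot: [-0.431, -3.112, -0.0]
force: [-4.3, -0.4, 11.9]
opening: 0.009
grasp_force: 6.0
```

drive_tool(increments=[[0,0,0,0.018,0],[0,0.04,0.029,0,0],[0,0,0,0,0],[0,0,0,-0.008,0],[0,0,0,-0.004,0],[0,0,0,-0.003,0],[0,0,0,-0.002,0],[0,0,0,-0.001,0],[0,0,0,0,0]])

```text
t: 8.68
ee_pos: [559.8, -33.6, 150.6]
tcp_rot: [-0.431, -3.11, -0.0]
force: [-5.2, 0.2, 12.2]
opening: 0.006
grasp_force: 6.1
```

drive_tool(increments=[[0,0,0,0.018,0],[0,0.026,0.043,0,0],[0,0,0,0,0],[0,0,0,-0.008,0],[0,0,0,-0.004,0],[0,0,0,-0.003,0],[0,0,0,-0.002,0],[0,0,0,0,0]])

```text
t: 9.68
ee_pos: [586.2, 9.3, 151.2]
tcp_rot: [-0.432, -3.111, 0.0]
force: [-2.1, 0.2, 8.2]
opening: 0.006
grasp_force: 3.9
```

drive_tool(increments=[[0,0,0,0.017,0],[0,0.007,0.049,0,0],[0,0,0,0,0],[0,0,0,-0.008,0],[0,0,0,-0.004,0],[0,0,0,-0.003,0],[0,0,0,-0.002,0],[0,0,0,0,0]])

```text
t: 10.68
ee_pos: [593.3, 58.0, 151.2]
tcp_rot: [-0.432, -3.111, 0.001]
force: [-2.7, -1.6, 7.2]
opening: 0.003
grasp_force: 3.9
```

drive_tool(increments=[[0,0,0,0.017,0],[0,-0.013,0.047,0,0],[0,0,0,0,0],[0,0,0,-0.008,0],[0,0,0,-0.004,0],[0,0,0,-0.003,0],[0,0,0,-0.002,0],[0,0,0,0,0]])

```text
t: 11.68
ee_pos: [580.7, 105.2, 151.3]
tcp_rot: [0.432, 3.112, -0.001]
force: [-2.8, -0.7, 8.2]
opening: 0.005
grasp_force: 3.7
```

Caps E and F are home. Cap G next, then retreat and check.

drive_tool(increments=[[0,0,0,0.017,0],[0,-0.021,0.0445,0,0],[0,0,0,0,0],[0,0,0,-0.008,0],[0,0,0,-0.004,0],[0,0,0,-0.003,0],[0,0,0,-0.002,0],[0,0,0,0,0]])

```text
t: 12.68
ee_pos: [559.7, 149.6, 151.2]
tcp_rot: [-0.432, -3.112, 0.001]
force: [-1.4, -1.4, 7.4]
opening: 0.004
grasp_force: 3.8
```

drive_tool(increments=[[0,0,0,0.02,0],[0,0,0,0.04,0],[0,0,0,0.05,0],[0,0,0,0.05,0],[0,0.03,-0.04,0.03,0],[0,0.03,-0.04,0.02,0],[0,0.01,-0.04,0.02,0],[0,0,0,0,0],[0,0,0,0,0]])

```text
t: 13.8
ee_pos: [629.1, 31.2, 380.9]
tcp_rot: [-0.43, -3.112, -0.001]
force: [-1.3, -0.0, -0.9]
opening: 0.006
grasp_force: 0.0
```

```bash
python3 - <<'E'
from rig import arm
import cv2
s=arm.get_state(); print(s["t"],s["ee_pos"],s["force"])
im=arm.get_image("wrist")
cv2.imwrite("pics/w5.png",cv2.resize(im[0:250,120:520,::-1].copy(),None,fx=2,fy=2,interpolation=cv2.INTER_CUBIC))
E
```

```text
13.8 [629.05292089  31.20796307 380.86818122] [-1.29409848 -0.01480767 -0.8919004 ]
```

View pics/w5.png

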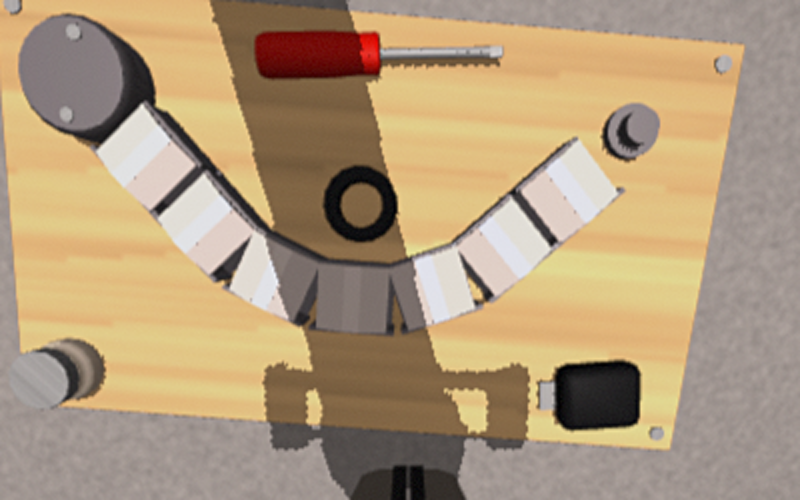

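The caps sit evenly low along the arc, and the driver (375,55), tape (361,203), jar and tape measure have not moved. The hand is clear, so I'm handing in.

```bash
python3 -c "
from rig import arm
print(arm.finish_job())"
```

```text
the job is handed in; nothing more can be done
None
```

I pressed all seven caps down in order from the junction box until each bottomed (7–13 N measured at the hand), nothing loose on the board looked moved in the last picture, and I handed the job in with the hand clear at about 14 s; no verdict was returned.

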